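# Load the bottle tray into the bench filler

### The arm

A 6-joint arm with a two-finger parallel gripper is mounted at the origin on the work surface. World frame = base frame: x ahead of the robot, y to its left, z up, the work surface at z = 0. Lengths are in m, angles in rad, forces in N, time in s.
With the tool pointing down it reaches from about 0.225 to 0.875 m from the base axis. Payload 3.4 kg.
Tool frame: the origin (TCP) lies between the finger pads; the fingertips stand 19 mm ahead of it and the grasp point (between the pads) is the TCP (manip.tips_ahead is the distance from the TCP to the fingertips, in m); z points along the fingers, y is the direction in which the jaws open and shut (so a half turn about z gives the same grasp; the last joint's range is limited). The gripper opens to 85 mm and grips with 20 to 120 N. Pads are 22 mm wide; open, the fingers measure 114 mm over their backs; the gripper's body (76 mm by 85 mm) begins 54 mm behind the grasp point. The pads swing forward as they close: fully open they stand 13 mm farther back than shut.
Start: joints at [1.118, 0.276, 1.505, -0, 1.361, -0.121], TCP at [0.187, 0.544, 0.25] pointing down, gripper open.
Joint ranges: [-2.89, 2.89], [-0.75, 2.08], [0.22, 2.7], [-1.18, 4.32], [0.11, 2.71], [-2.7, 2.7]. Speed limits (rad/s): [2.57, 2.57, 3.14, 3.14, 3.14, 3.14].

### API

Orientations are given as [roll, pitch, yaw] about the fixed x, y, z axes, in that order (R = Rz(yaw) Ry(pitch) Rx(roll)).
In Python, from bench import manip, capture, camera_info, telemetry gives the robot as it stands. Calls block until the motion is done:
- manip.goto(position, orientation): joint-space move of the TCP to a pose.
- manip.move_straight(position, v=0.15, attitude=None, until_force=None): straight line of the TCP; attitude=None keeps the orientation; v is the mean speed in m/s. With until_force (N) it stops when the force on the tool has changed by that much, and returns True; else False.
- manip.move_j(angles): joint-space move.
- manip.set_gripper(opening, f_grip=None): finger opening in m; f_grip is the grip in N (None keeps the last); returns when the fingers have stopped.
- manip.dwell(seconds).
- manip.solve_ik(position, orientation): joint angles nearest the present ones, or None.
- capture(name): name is "scene" or "side" or "wrist"; returns (picture, depth): 400x640x3 uint8, blue, green, red; 400x640 float32, m along the optical axis (not along the pixel's ray), 0 where there is no reading.
- camera_info(name): a dict with "intrinsics" (3x3 intrinsics, pixels), "origin" and "rotation" of the camera in the world. Camera axes: x right, y down, z forward; pixel columns grow to the right and rows downward; lengths in m; the calibration is good to about 2 mm. A picture is of the moment at which its call begins: read the wrist's pose just before it. camera_info takes no time and is no camera call; for the wrist camera it gives the pose at the moment of the call.
A pose or a line that the arm cannot do raises manip.MotionError and nothing moves.
- manip.finish_job(): hands the job in, once; it reports no verdict.
Readings, each from a call of its own:
- telemetry.current_time(): time.
- telemetry.current_qpos(): joint angles.
- telemetry.current_qd(): joint speeds.
- telemetry.current_tau(): joint torques, N m.
- telemetry.current_eef_pos(): TCP position.
- telemetry.current_eef_rot(): TCP orientation.
- telemetry.current_ft_force(): force on the tool from outside, world axes, zero at the start.
- telemetry.current_wrist_torque(): the same for the moment, N m.
- telemetry.current_grip_width(): finger opening in m.
Only numpy, scipy, OpenCV 4.12 (cv2) and the standard library are available. Lean on these libraries where they do the work, as an engineer would, in place of code of your own. Each camera call takes 0.05 s, during which the arm holds its last target.

### The job

One of the four amber bottles in the white tray has tipped over: stand it upright again in its own pocket, between its neighbours. Then push the tray along its guide rails under the filler's nozzle bridge until it is fully home and square against the stop bar, with all four bottles upright in their pockets. Do not knock over a bottle, do not bump the bridge or its nozzles, and leave the other things on the bench where they are.

Things in the scene. Friction and masses are not known exactly. Their poses are not given: they have to be found in the camera images.
- filler: bench filling machine, fixed; x: the way the tray is pushed in, y: along the nozzle row, z up. Origin on the bench top (z = 0), below the middle of the nozzle row. Flat aluminium deck, top at z = 8 mm, x -270 to +70, y -150 to +150 mm. Two steel guide rails along x on it, 14 mm high, x -265 to +35 mm, inside faces at y = -103 and +103 mm
- stop (a point): middle of the near face of the stop bar at deck height: steel bar 14 mm high across the deck; 23 mm past the nozzle row in x. Axes as filler
- pump (a point): top centre of the fixed white dosing pump cabinet beside the bridge's left (+y) post: 150 mm (x) by 100 mm (y), top 128 mm above the bench, with a steel hopper on it up to 220 mm
- bridge: the filler's nozzle bridge, fixed, origin and axes as filler. Posts 30 by 26 mm at y = -134 and +134 mm carry a beam x -25 to +25, y -150 to +150 mm, underside 118 mm, top 160 mm (knobs to 184 mm) above the bench. Four 6 mm nozzles hang below it at x = 0, y = -75, -25, 25, 75 mm, tips 94 mm, 14 mm wide collars 110 mm above the bench; standing bottles' mouths are at 86 mm
- tray: loose white plastic tray on the deck, 46 (x) by 200 (y) by 24 mm high, 160 g, slides by friction, 3 mm play to each rail. Origin: centre of underside; x points to the bridge, z up. Four square pockets 34 mm wide, 16 mm deep (floor 8 mm above underside), centres x = 0, y = -75, -25, 25, 75 mm; walls 6 mm front and rear. Home: front face on the stop bar, origin at x = 0 of filler
- tipped_mid (a point): 20 ml amber glass bottle, open, 70 mm high, 45 g: body 29 mm across up to 48 mm, above that a neck 19 mm across. Point on its axis half-way up (35 mm); z runs from foot to mouth. The tipped one: lies over the tray's rear wall, foot in its own pocket (which of the four varies), neck out towards the robot, about 35 degrees above level
- bottle1_mid (a point): 20 ml amber glass bottle, open, 70 mm high, 45 g: body 29 mm across up to 48 mm, above that a neck 19 mm across. Point on its axis half-way up (35 mm); z runs from foot to mouth. Stands upright in another pocket of the tray, to stay so (43 mm above the tray's origin when standing)
- bottle2_mid (a point): 20 ml amber glass bottle, open, 70 mm high, 45 g: body 29 mm across up to 48 mm, above that a neck 19 mm across. Point on its axis half-way up (35 mm); z runs from foot to mouth. Stands upright in another pocket of the tray, to stay so (43 mm above the tray's origin when standing)
- bottle3_mid (a point): 20 ml amber glass bottle, open, 70 mm high, 45 g: body 29 mm across up to 48 mm, above that a neck 19 mm across. Point on its axis half-way up (35 mm); z runs from foot to mouth. Stands upright in another pocket of the tray, to stay so (43 mm above the tray's origin when standing)
- serum: dropper bottle, amber glass with a black rubber bulb, 34 mm across, 112 mm high, standing to the right of the filler. Bystander, to be left alone. Origin: centre of its underside
- jar: white cream jar, 54 mm across, 48 mm high, standing to the left of the filler. Bystander, to be left alone. Origin: centre of its underside
- tin: flat aluminium balm tin, 64 mm across, 22 mm high, lying in front of the filler on the robot's side. Bystander, to be left alone. Origin: centre of its underside
- lotion: white plastic bottle, 48 mm across, 110 mm high, far to the left. Bystander, to be left alone. Origin: centre of its underside
- bowl: small steel bowl, 110 mm across, 45 mm high, far to the right. Bystander, to be left alone. Origin: centre of its underside
- beaker: glass beaker, 70 mm across, 95 mm high, far to the right. Bystander, to be left alone. Origin: centre of its underside
- rosewater: amber bottle with a black cap, 42 mm across, 100 mm high, far to the left. Bystander, to be left alone. Origin: centre of its underside
There are look-alikes about, which are no part of the job. Leave any purple or yellow look-alike of the part that bears tipped_mid alone. What is shaped like the tray but brown is not meant.

How it is judged:
By the outcome, as a careful person would: the job done as asked, in the order asked, and still so for the second after the job is handed in, with the robot touching nothing.
It also fails if it takes over 64 s, if anything falls off the work surface, if the arm or the gripper's body presses on something with over 40 N, if the wrist force passes 120 N, or if a joint passes its speed limit or range.

## Working session

There is one attempt and no reset: what is moved stays moved. The work goes in short steps, each a Python script; the robot and the scene stay as the last script left them, time stands still between calls to the robot, and variables do not carry over. Pictures are saved under pics/ and viewed, and the job is handed in when it is done.

```bash
ls; mkdir -p pics; python3 - <<'E'
from bench import *
import cv2,numpy as np
for n in ["scene","side","wrist"]:
    i=camera_info(n);p,d=capture(n);cv2.imwrite(f"pics/{n}0.png",p);np.save(f"{n}0.npy",d)
    print(n,i["intrinsics"],i["origin"],i["rotation"])
print(telemetry.current_time())
E
```

```text
pics
scene [[453.56824309   0.         325.09933252]
 [  0.         453.56824309 200.81974041]
 [  0.           0.           1.        ]] [1.43119459 0.27269276 0.77878678] [-2.17556071  0.00580915  1.84868635]
side [[383.91834057   0.         325.9140851 ]
 [  0.         383.91834057 202.3639567 ]
 [  0.           0.           1.        ]] [ 0.0852143  -0.79190148  0.79413423] [-2.20825372  0.00945624 -0.48144802]
wrist [[355.62592814   0.         318.24442402]
 [  0.         355.62592814 195.43789215]
 [  0.           0.           1.        ]] [0.1169849  0.56767907 0.37382512] [2.85006225e+00 2.61399147e-03 1.23986586e+00]
0.15
```

View pics/scene0.png

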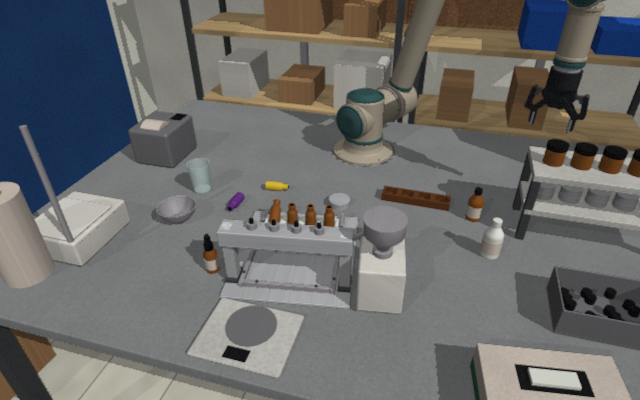

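View pics/side0.png

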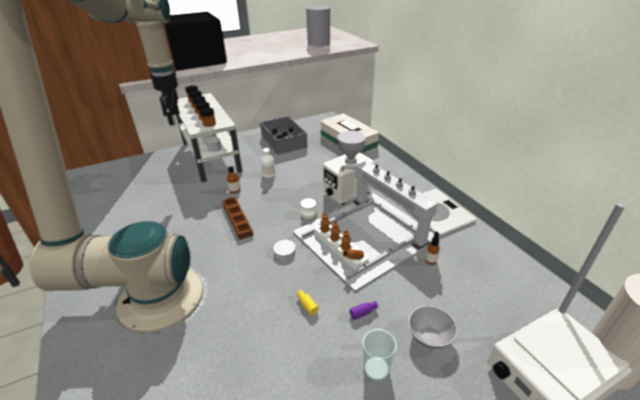

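View pics/wrist0.png

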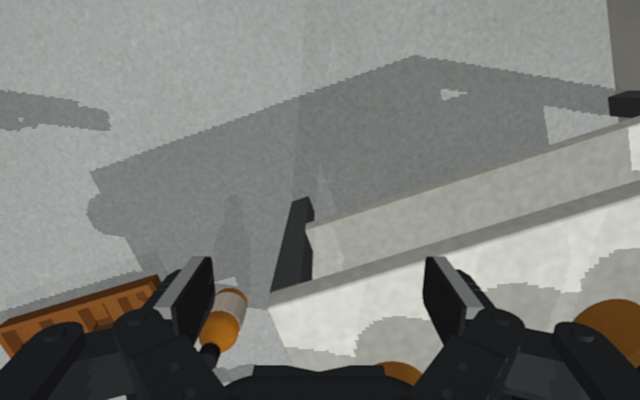

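Amber candidates in the side view: the tray with four bottles at (325–355, 222–255), of which the lying one at (353,253) is the -y end bottle. The yellow (307,302) and purple (364,310) bottles are look-alikes, and the brown tray at (237,217) isn't the one meant. I'll enlarge to confirm.

```bash
cat > h.py <<'E'
from bench import *
import cv2,numpy as np
from scipy.spatial.transform import Rotation as R
def cam(n):
    i=camera_info(n);return i["intrinsics"],np.array(i["origin"]),R.from_euler("xyz",i["rotation"]).as_matrix()
def dep(c,d,u,v):
    K,o,M=c;z=d[int(round(v)),int(round(u))];return o+M@(np.array([(u-K[0,2])/K[0,0],(v-K[1,2])/K[1,1],1])*z)
def plane(c,u,v,h):
    K,o,M=c;r=M@np.array([(u-K[0,2])/K[0,0],(v-K[1,2])/K[1,1],1]);return o+r*(h-o[2])/r[2]
def proj(c,P):
    K,o,M=c;q=K@(M.T@(np.array(P)-o));return q[:2]/q[2]
E
python3 - <<'E'
from h import *
p=cv2.imread("pics/side0.png");cv2.imwrite("pics/side_c.png",cv2.resize(p[120:300,280:460],(800,600)[:1]*1+(800,) if 0 else (600,600),interpolation=cv2.INTER_CUBIC))
p=cv2.imread("pics/scene0.png");cv2.imwrite("pics/scene_c.png",cv2.resize(p[180:310,190:420],None,fx=3.4,fy=3.4,interpolation=cv2.INTER_CUBIC))
c=cam("side");d=np.load("side0.npy")
for u,v in [(294,234),(353,286),(240,217),(285,250),(320,225)]: print(u,v,dep(c,d,u,v))
E
```

```text
294 234 [0.40986455 0.06140847 0.00044778]
353 286 [ 0.46202642 -0.21049854  0.00516251]
240 217 [0.28286478 0.20676784 0.01416375]
285 250 [ 0.35085172 -0.01036814  0.01860606]
320 225 [0.47414183 0.00608462 0.05243154]
```

View pics/side_c.png

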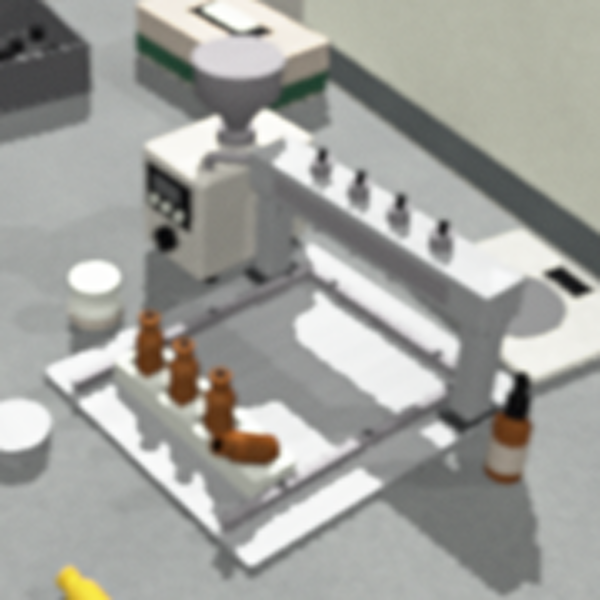

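View pics/scene_c.png

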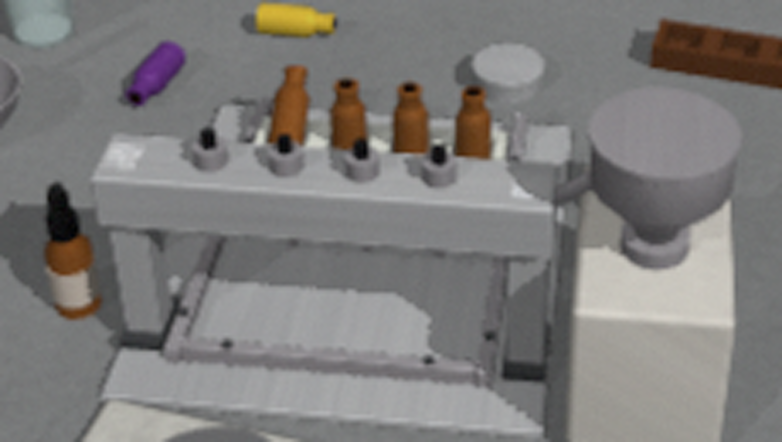

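```bash
python3 - <<'E'
from h import *
cs=cam("side")
f=lambda x,y:(280+x*.3,120+y*.3)
A=plane(cs,*f(250,563),.008);B=plane(cs,*f(45,368),.008);print(A,B,np.linalg.norm(A-B))
e=(B-A)[:2];e/=np.linalg.norm(e);yaw=np.arctan2(-e[0],e[1]);ex=np.array([e[1],-e[0]])
O=(A+B)[:2]/2+.27*ex;print("yaw",yaw,"O",O)
for n in [(310,430),(280,440)]:pass
dd=np.load("side0.npy")
for u,v in [(353,253),(346,243),(325,222),(361,254)]:
  P=dep(cs,dd,u,v);q=P[:2]-O;print(P,ex@q,e@q)
print(telemetry.current_eef_rot())
E
```

```text
[ 0.46022796 -0.22359734  0.008     ] [0.41228948 0.06969853 0.008     ] 0.2971877622831286
yaw 0.1620148967389853 O [ 0.70272287 -0.0333965 ]
[ 0.49625442 -0.14973097  0.05906624] -0.22253016515389645 -0.08150616936541083
[ 0.50188335 -0.10200028  0.05481716] -0.2092756577634158 -0.035308528952677366
[ 0.48691895 -0.00224064  0.06516154] -0.20795215711865156 0.06555854406678109
[ 0.52327655 -0.14886581  0.0421655 ] -0.1957223528753901 -0.08501119238322716
[-3.14024400e+00 -1.62521905e-04  2.80978655e+00]
```

```bash
cat >> h.py <<'E'
YAW=0.162;O=np.array([.7027,-.0334,0])
def F(p,yaw=None,o=None):
    yaw=YAW if yaw is None else yaw;o=O if o is None else o
    return o+R.from_euler("z",yaw).apply(p)
def iF(P): return R.from_euler("z",-YAW).apply(np.array(P)-O)
def tool(tdeg,dyaw=0):  # camera on bridge side; tdeg below horizontal
    t=np.radians(tdeg);z=np.array([np.cos(t),0,-np.sin(t)]);y=np.array([0,-1.,0])
    M=np.column_stack([np.cross(y,z),y,z]);return list(R.from_matrix(R.from_euler("z",YAW+dyaw).as_matrix()@M).as_euler("xyz"))
E
python3 - <<'E'
from h import *
q=F([-.175,-.02,.25]);print(manip.solve_ik(q,tool(90)))
for a in [(-.26,-.075,.07,35),(-.2,-.075,.1,90),(-.04,0,.03,40),(-.25,0,.03,40)]:
  print(a,manip.solve_ik(F(a[:3]),tool(a[3])))
manip.goto(q,tool(90))
c=cam("wrist");p,d=capture("wrist");cv2.imwrite("pics/w1.png",p);np.save("w1.npy",d);np.save("w1c.npy",np.array(c,dtype=object),allow_pickle=True)
print(telemetry.current_time(),telemetry.current_eef_pos())
E
```

```text
[-2.80444957e-01  2.22456298e-01  1.58003765e+00 -4.44089210e-16
  1.33909871e+00  1.12835137e+00]
(-0.26, -0.075, 0.07, 35) [-1.09382506  0.49331758  2.60666312  1.85756759  0.94759643 -1.5220668 ]
(-0.2, -0.075, 0.1, 90) [-3.93522967e-01  3.47091932e-01  1.81047161e+00 -4.44089210e-16
  9.84029112e-01  1.01527336e+00]
(-0.04, 0, 0.03, 40) [-0.37241735  0.55675329  2.27292443  2.40489842  0.61965703 -1.29829209]
(-0.25, 0, 0.03, 40) NoneTraceback (most recent call last):
  File "<stdin>", line 6, in <module>
ValueError: could not broadcast input array from shape (3,3) into shape (3,)
```

View pics/w1.png

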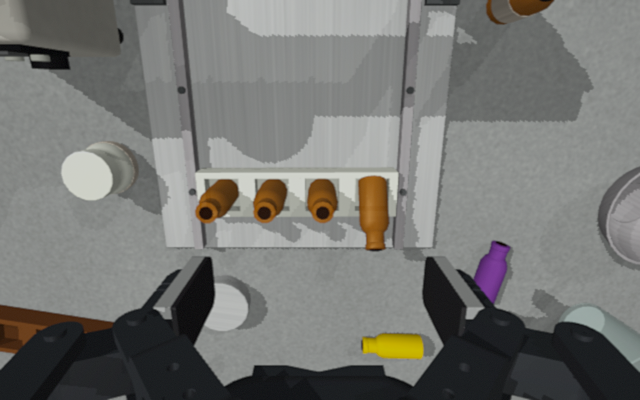

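The view shows standing mouths at about (206,212), (264,212) and (322,213). The tipped bottle runs from foot (373,180) to mouth (375,246) in the right-hand (-y) pocket. I'll enlarge this and measure.

```bash
python3 - <<'E'
from h import *
p=cv2.imread("pics/w1.png");
cv2.imwrite("pics/w1c.png",cv2.resize(p[150:260,180:420],None,fx=3.33,fy=3.33,interpolation=cv2.INTER_CUBIC))
cv2.imwrite("pics/w1d.png",cv2.resize(p[0:260,130:460],None,fx=2.3,fy=2.3,interpolation=cv2.INTER_CUBIC))
c=cam("wrist");print(c)
print(telemetry.current_qpos())
E
```

```text
(array([[355.62592814,   0.        , 318.24442402],
       [  0.        , 355.62592814, 195.43789215],
       [  0.        ,   0.        ,   1.        ]]), array([ 0.60477883, -0.06826096,  0.3743183 ]), array([[ 1.63492870e-01, -9.44608931e-01, -2.84576963e-01],
       [-9.86544424e-01, -1.56418739e-01, -4.75739182e-02],
       [ 4.25578286e-04,  2.88525813e-01, -9.57472023e-01]]))
[-2.79083787e-01  2.22378864e-01  1.58008379e+00  3.02824121e-04
  1.33913094e+00  1.12828880e+00]
```

View pics/w1c.png

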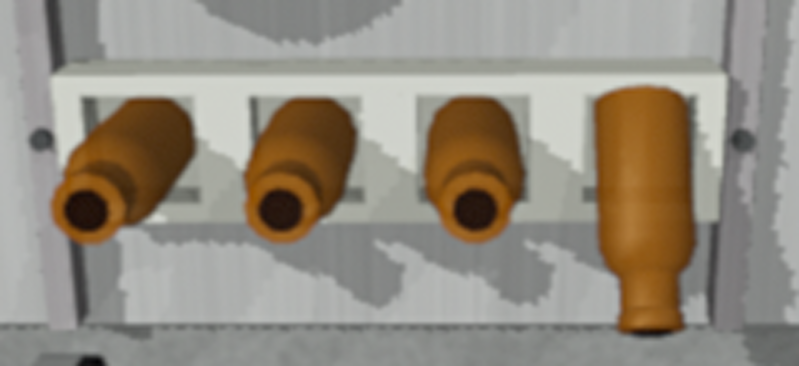

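View pics/w1d.png

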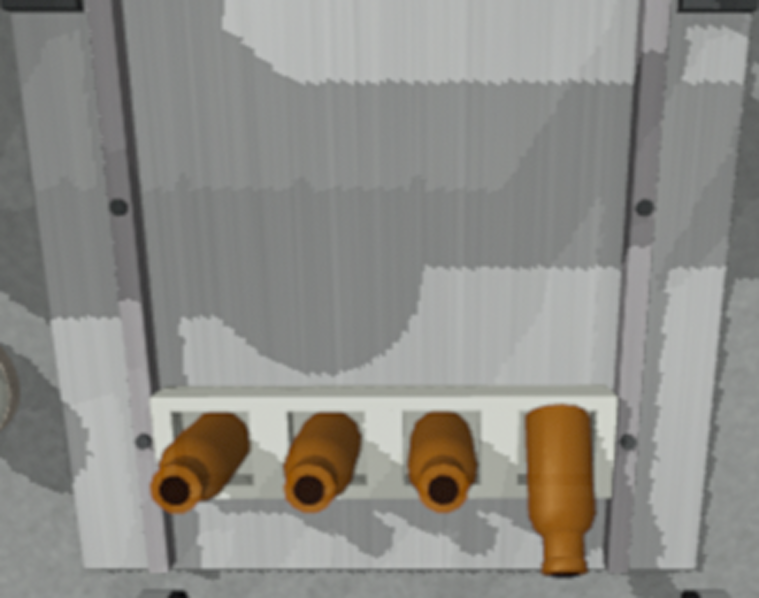

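```bash
python3 - <<'E'
from h import *
c=cam("wrist")
f=lambda x,y:(180+x/3.33,150+y/3.33); g=lambda x,y:(130+x/2.3,y/2.3)
print("tray")
T=[plane(c,*f(*q),.032) for q in [(55,80),(723,76),(716,221),(430,222)]]
for t in T: print(iF(t))
print("pocket corners(1,2,3) z.032")
for q in [(81,97),(193,97),(249,97),(362,97),(417,96),(529,96),(585,96)]: print(iF(plane(c,*f(*q),.032)))
print("deck")
for q in [(83,568),(697,570),(13,15),(748,30)]: print(iF(plane(c,*g(*q),.008)))
print("mouths")
for q in [(87,210),(282,210),(475,210)]: print(iF(plane(c,*f(*q),.086)))
p,d=capture("wrist");print(telemetry.current_time())
print("tipped depth")
for q in [(645,110),(645,160),(645,200),(647,240),(649,285),(650,310),(650,322)]: print(q,iF(dep(c,d,*f(*q))))
print("deck z",[dep(c,d,*g(*q))[2] for q in [(300,240),(500,300),(300,400)]])
E
```

```text
tray
[-0.18358827  0.10124101  0.032     ]
[-0.18195109 -0.09674422  0.032     ]
[-0.22762426 -0.09761726  0.032     ]
[-0.22813348 -0.00970528  0.032     ]
pocket corners(1,2,3) z.032
[-0.18876514  0.09400194  0.032     ]
[-0.18869436  0.06065784  0.032     ]
[-0.18865896  0.04398476  0.032     ]
[-0.18858753  0.01033875  0.032     ]
[-0.18824607 -0.0060412   0.032     ]
[-0.18817527 -0.03938522  0.032     ]
[-0.18813987 -0.05605826  0.032     ]
deck
[-0.27352444  0.15198402  0.008     ]
[-0.27398343 -0.1484093   0.008     ]
[-0.03006419  0.15069166  0.008     ]
[-0.03484881 -0.14626758  0.008     ]
mouths
[-0.20516705  0.07739872  0.086     ]
[-0.20506245  0.02707348  0.086     ]
[-0.2049589  -0.02274298  0.086     ]
2.7833
tipped depth
(645, 110) [-0.18911113 -0.07209512  0.04452541]
(645, 160) [-0.20098834 -0.071112    0.05483671]
(645, 200) [-0.2113091  -0.07089737  0.05952506]
(647, 240) [-0.22062232 -0.07084131  0.06654665]
(649, 285) [-0.23282896 -0.07151994  0.06958809]
(650, 310) [-0.23791001 -0.07120023  0.07507719]
(650, 322) [-0.24126403 -0.07128036  0.07561269]
deck z [np.float64(0.009301480344700686), np.float64(0.008782682310080503), np.float64(0.033405351667121275)]
```

```bash
sed -i 's/^YAW=.*/YAW=0.162;O=np.array([.7027,-.0334,0])+R.from_euler("z",.162).apply([-.0038,.002,0])/' h.py; python3 - <<'E'
from h import *
print(O)
# corrected frame: x+.0038,y-.002
for t in (40,45,50,55,60,65,70,80):
  print(t,[None if (s:=manip.solve_ik(F(p),tool(t))) is None else s.round(2) for p in [(-.2436,-.0735,.068),(-.30,-.0735,.11)]])
for t in (95,100,110,115): print(t,manip.solve_ik(F((-.2017,-.0747,.085)),tool(t)).round(2))
print("push")
for x in (-.25,-.2,-.15,-.1,-.03):
  print(x,[(t,manip.solve_ik(F((x,0,.04)),tool(t)) is not None and manip.solve_ik(F((x,0,.04)),tool(t)).round(2)) for t in (45,55,65)])
E
```

```text
[ 0.69862717 -0.0320391   0.        ]
40 [array([-0.98,  0.41,  2.54,  1.84,  0.81, -1.33]), array([-1.19,  0.24,  2.55,  1.48,  0.85, -1.11])]
45 [array([-0.91,  0.34,  2.48,  1.72,  0.68, -1.11]), array([-1.11,  0.18,  2.49,  1.37,  0.76, -0.89])]
50 [array([-0.85,  0.29,  2.42,  1.55,  0.58, -0.86]), array([-1.03,  0.13,  2.43,  1.22,  0.69, -0.65])]
55 [array([-0.78,  0.26,  2.36,  1.32,  0.5 , -0.56]), array([-0.95,  0.11,  2.37,  1.04,  0.64, -0.4 ])]
60 [array([-0.72,  0.24,  2.3 ,  1.04,  0.47, -0.23]), array([-0.87,  0.1 ,  2.32,  0.84,  0.61, -0.13])]
65 [array([-0.67,  0.23,  2.24,  0.75,  0.48,  0.11]), array([-0.8 ,  0.1 ,  2.26,  0.64,  0.62,  0.12])]
70 [array([-0.61,  0.24,  2.18,  0.5 ,  0.52,  0.39]), array([-0.73,  0.11,  2.2 ,  0.45,  0.66,  0.35])]
80 [array([-0.52,  0.27,  2.06,  0.17,  0.68,  0.76]), array([-0.61,  0.15,  2.1 ,  0.17,  0.78,  0.69])]
95 [-0.37  0.39  1.78 -0.05  1.04  1.07]
100 [-0.34  0.43  1.73 -0.09  1.14  1.11]
110 [-0.3   0.52  1.61 -0.16  1.33  1.17]
115 [-0.28  0.56  1.56 -0.18  1.42  1.2 ]
push
-0.25 [(45, array([-0.78,  0.43,  2.65,  2.15,  0.75, -1.5 ])), (55, array([-0.64,  0.29,  2.5 ,  1.8 ,  0.44, -0.96])), (65, array([-0.52,  0.25,  2.36,  0.99,  0.32, -0.03]))]
-0.2 [(45, array([-0.63,  0.43,  2.55,  2.21,  0.68, -1.38])), (55, array([-0.52,  0.33,  2.41,  1.79,  0.38, -0.83])), (65, array([-0.43,  0.29,  2.27,  0.87,  0.31,  0.18]))]
-0.15 [(45, array([-0.52,  0.44,  2.45,  2.24,  0.6 , -1.28])), (55, array([-0.43,  0.36,  2.31,  1.73,  0.33, -0.68])), (65, array([-0.36,  0.34,  2.18,  0.74,  0.32,  0.38]))]
-0.1 [(45, array([-0.43,  0.46,  2.34,  2.25,  0.53, -1.19])), (55, array([-0.36,  0.4 ,  2.21,  1.62,  0.29, -0.49])), (65, array([-0.31,  0.39,  2.07,  0.61,  0.34,  0.56]))]
-0.03 [(45, array([-0.34,  0.5 ,  2.19,  2.21,  0.44, -1.06])), (55, array([-0.29,  0.46,  2.07,  1.36,  0.26, -0.16])), (65, array([-0.25,  0.46,  1.93,  0.46,  0.39,  0.77]))]
```

```bash
python3 - <<'E'
from h import *
manip.set_gripper(.036,30)
t=60
g=np.array([-.2426,-.0735,.0679]);b=np.array([-.5,0,.866])
manip.goto(F(g+.07*b),tool(t)); print(telemetry.current_time())
manip.move_straight(F(g+.012*b),v=.1)
c=cam("wrist");p,d=capture("wrist");cv2.imwrite("pics/w2.png",p)
s,_=capture("side");cv2.imwrite("pics/s2.png",cv2.resize(s[160:310,240:440],None,fx=4,fy=4,interpolation=cv2.INTER_CUBIC))
print(telemetry.current_time(),iF(telemetry.current_eef_pos()),telemetry.current_ft_force())
E
```

```text
4.3583
5.1917 [-0.24829918 -0.07369512  0.07881211] [0.77616912 0.02445861 0.8533519 ]
```

View pics/w2.png

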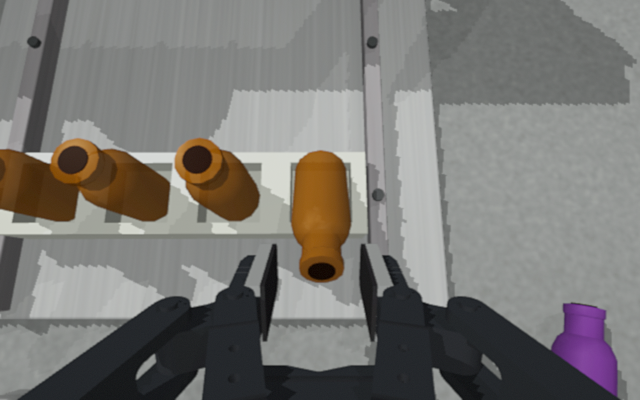

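View pics/s2.png

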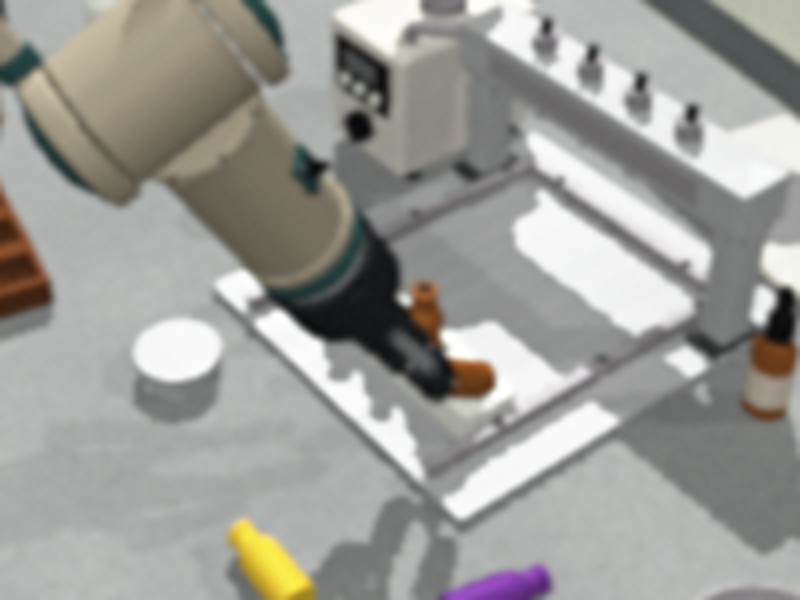

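The mouth at (321,270) is centred between the jaws at (270,245) and (367,245), and the standing bottles are clear of the fingers. Next I'll grip and lift.

```bash
python3 - <<'E'
from h import *
g=np.array([-.2426,-.0735,.0679])
manip.move_straight(F(g),v=.06)
print(telemetry.current_ft_force())
manip.set_gripper(.0,30); print("w",telemetry.current_grip_width(),telemetry.current_ft_force())
manip.move_straight(F(g+[-.004,-.0006,.03]),v=.06)
print("w",telemetry.current_grip_width(),telemetry.current_ft_force())
manip.move_straight(F([-.2017,-.0747,.112]),v=.04,attitude=tool(115))
print(telemetry.current_time(),iF(telemetry.current_eef_pos()),telemetry.current_grip_width(),telemetry.current_ft_force())
c=cam("wrist");np.savez("c3.npz",K=c[0],o=c[1],M=c[2]);p,d=capture("wrist");cv2.imwrite("pics/w3.png",p);np.save("w3.npy",d)
s,_=capture("side");cv2.imwrite("pics/s3.png",cv2.resize(s[160:310,240:440],None,fx=4,fy=4,interpolation=cv2.INTER_CUBIC))
s,_=capture("scene");cv2.imwrite("pics/sc3.png",cv2.resize(s[150:290,200:400],None,fx=4,fy=4,interpolation=cv2.INTER_CUBIC))
E
```

```text
[0.93874388 0.43204113 0.09825061]
w 0.017438632244604665 [ 0.53689776 -0.36845784  0.98022457]
w 0.017461903675588582 [ 0.20340121  0.10469394 -0.24629415]
9.2833 [-0.20187722 -0.0747421   0.11221416] 0.017898619010717393 [ 0.65566495 -1.01668997 -0.4311337 ]
```

View pics/w3.png

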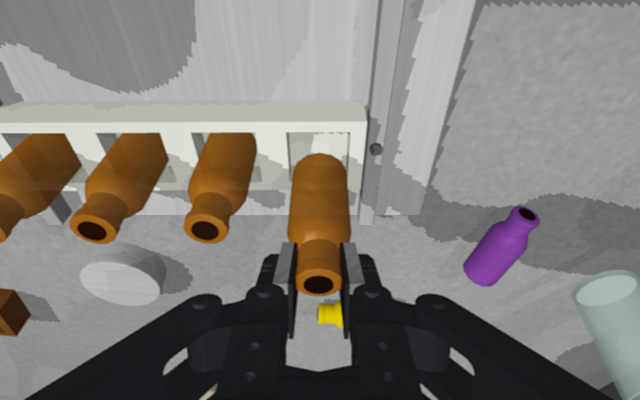

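View pics/s3.png

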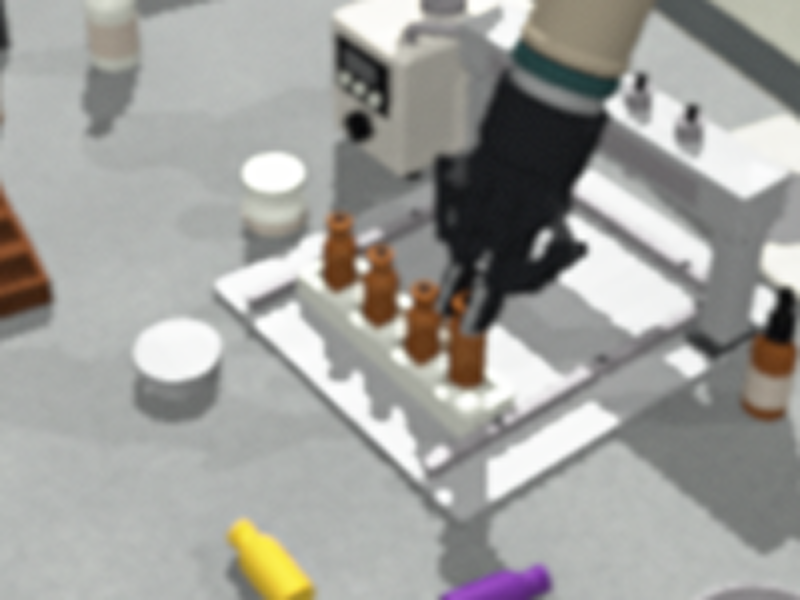

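View pics/sc3.png

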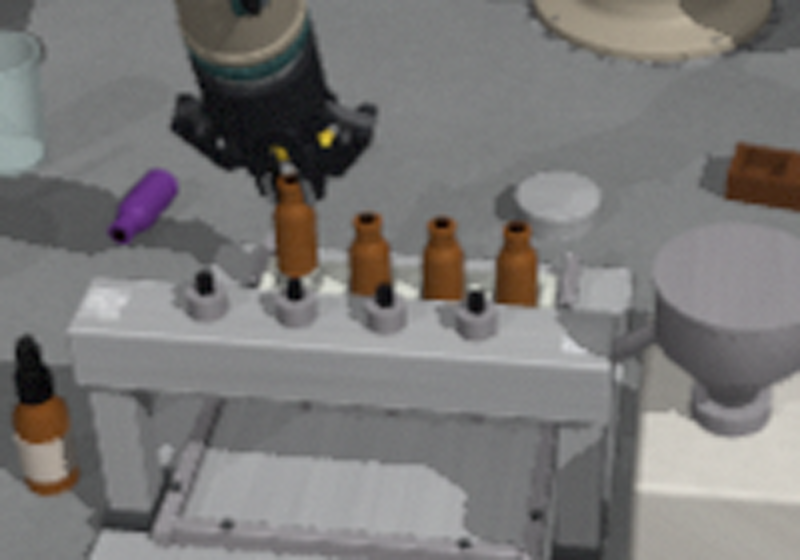

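The bottle hangs upright above its pocket, with its mouth at (318,285) and the pocket at (287–348, 132). I'll enlarge it to check alignment.

```bash
python3 - <<'E'
from h import *
p=cv2.imread("pics/w3.png");cv2.imwrite("pics/w3c.png",cv2.resize(p[90:310,170:380],None,fx=3.5,fy=2.7,interpolation=cv2.INTER_CUBIC))
E
```

```text
(no output)
```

View pics/w3c.png

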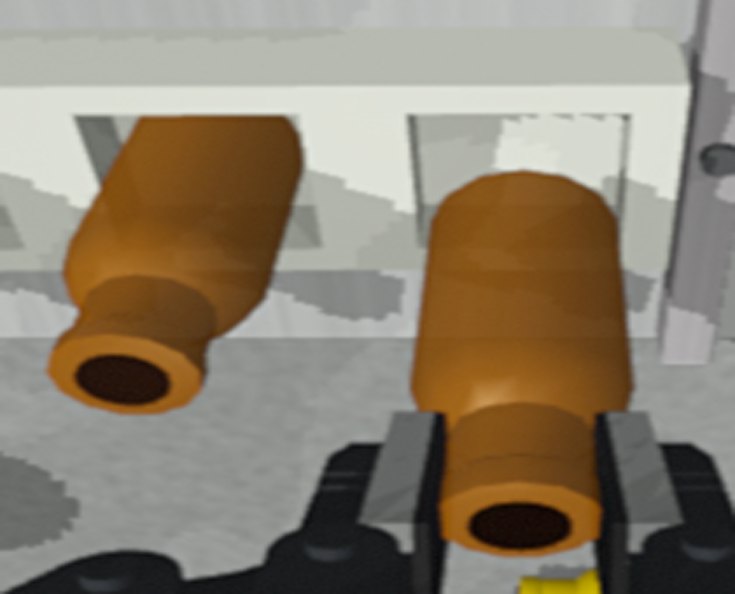

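```bash
python3 - <<'E'
from h import *
z=np.load("c3.npz");c=(z["K"],z["o"],z["M"]);d=np.load("w3.npy")
f=lambda x,y:(170+x/3.5,90+y/2.7)
for q,h in [((410,115),.032),((630,115),.032),((690,85),.032),((0,87),.032),((128,380),.086),((520,525),.114),((520,525),.116),((523,171),.044),((523,171),.047)]: print(q,h,iF(plane(c,*f(*q),h)))
for q in [(523,190),(523,240),(523,300),(523,360),(523,430),(523,470)]: print(q,iF(dep(c,d,*f(*q))))
E
```

```text
(410, 115) 0.032 [-0.18423217 -0.05803348  0.032     ]
(630, 115) 0.032 [-0.18422717 -0.09118109  0.032     ]
(690, 85) 0.032 [-0.17759989 -0.09961203  0.032     ]
(0, 87) 0.032 [-0.17805038  0.00199807  0.032     ]
(128, 380) 0.086 [-0.201566   -0.02454909  0.086     ]
(520, 525) 0.114 [-0.20176076 -0.07450526  0.114     ]
(520, 525) 0.116 [-0.19881623 -0.07449853  0.116     ]
(523, 171) 0.044 [-0.18908519 -0.07503231  0.044     ]
(523, 171) 0.047 [-0.18698371 -0.07501639  0.047     ]
(523, 190) [-0.18831016 -0.07500657  0.05113391]
(523, 240) [-0.18860262 -0.07496076  0.0652892 ]
(523, 300) [-0.18850329 -0.07490981  0.08066238]
(523, 360) [-0.19017647 -0.07487609  0.09234939]
(523, 430) [-0.19500935 -0.07485797  0.10205664]
(523, 470) [-0.19382889 -0.07482747  0.11028309]
```

```bash
python3 - <<'E'
from h import *
a=tool(115)
manip.move_straight(F([-.2004,-.0746,.112]),v=.05)
r=manip.move_straight(F([-.2004,-.0746,.083]),v=.04,until_force=4)
print(r,telemetry.current_time(),iF(telemetry.current_eef_pos()),telemetry.current_ft_force())
c=cam("wrist");np.savez("c4.npz",K=c[0],o=c[1],M=c[2]);p,d=capture("wrist");cv2.imwrite("pics/w4.png",p);np.save("w4.npy",d)
E
```

```text
True 10.2917 [-0.20065427 -0.0745659   0.08672931] [0.73466685 0.34358957 3.69956346]
```

View pics/w4.png

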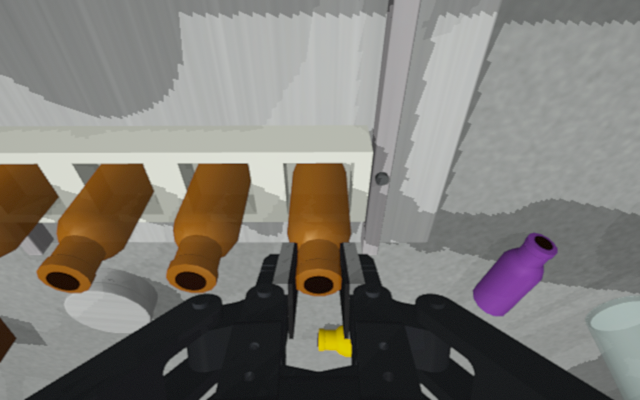

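```bash
python3 - <<'E'
from h import *
z=np.load("c4.npz");c=(z["K"],z["o"],z["M"]);d=np.load("w4.npy")
for lo,hi in [((165,260),(220,295)),((290,265),(343,299))]:
  P=np.array([iF(dep(c,d,u,v)) for u in range(lo[0],hi[0]) for v in range(lo[1],hi[1])])
  P=P[(P[:,2]>.07)&(P[:,2]<.1)];print(len(P),np.percentile(P[:,2],[50,80,90,97]).round(4))
for v in range(170,270,15): print(iF(dep(c,d,320,v)),iF(dep(c,d,215,v)))
E
```

```text
1526 [0.0866 0.0872 0.0875 0.0878]
1587 [0.087  0.0878 0.0901 0.0963]
[-0.18795151 -0.07506856  0.03238128] [-0.1861452  -0.02530274  0.03475462]
[-0.1874424  -0.07501805  0.04419448] [-0.18581433 -0.02782696  0.04615739]
[-0.18761846 -0.07497818  0.05412301] [-0.18701503 -0.0294623   0.0548084 ]
[-0.18840311 -0.07494694  0.06257596] [-0.18820359 -0.03095761  0.06279964]
[-0.19055562 -0.07492935  0.06911271] [-0.19087835 -0.03174482  0.06883634]
[-0.19324185 -0.07491743  0.0748226 ] [-0.19573154 -0.03165091  0.07273486]
[-0.19299006 -0.07488471  0.08255759] [-0.19737401 -0.03272168  0.07916392]
```

The mouth is level with its neighbours (within 0.5 mm), so the bottle is seated. Releasing and backing off.

```bash
python3 - <<'E'
from h import *
manip.set_gripper(.030)
P=iF(telemetry.current_eef_pos())
manip.move_straight(F(P+np.array([.42,0,.906])*.05),v=.08)
manip.goto(F([-.19,-.02,.23]),tool(90))
print(telemetry.current_time())
c=cam("wrist");np.savez("c5.npz",K=c[0],o=c[1],M=c[2]);p,d=capture("wrist");cv2.imwrite("pics/w5.png",p);np.save("w5.npy",d)
s,_=capture("side");cv2.imwrite("pics/s5.png",cv2.resize(s[160:310,240:440],None,fx=4,fy=4,interpolation=cv2.INTER_CUBIC))
E
```

```text
11.9083
```

View pics/w5.png

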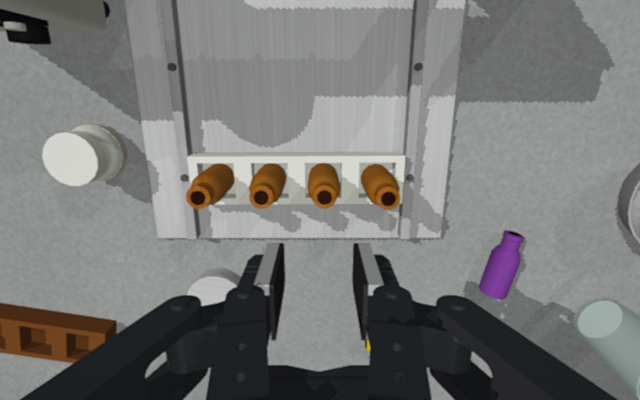

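View pics/s5.png

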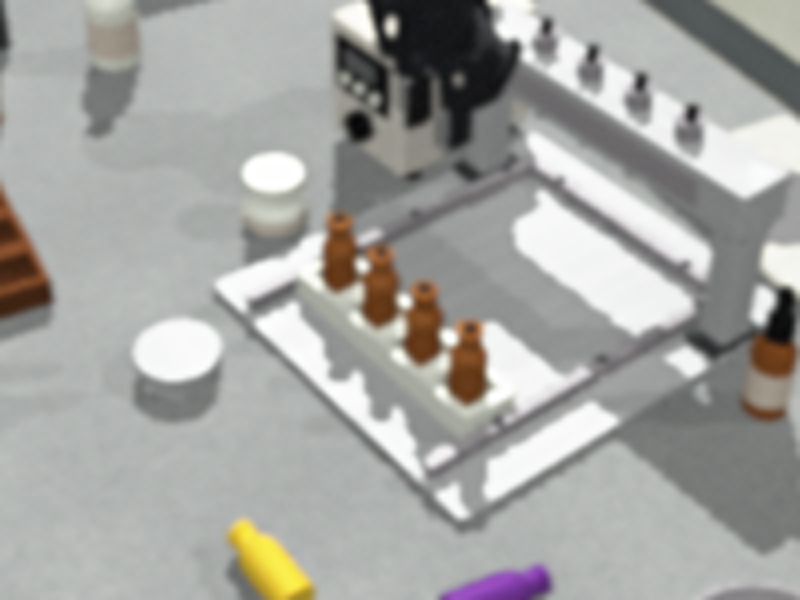

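All four now stand upright, with mouths at (197,198), (260,197), (322,197) and (388,199). For the push I'll spread the fingers behind the tray and tilt the tool back so it clears the beam. I'll find deck height with a gentle touch first.

```bash
python3 - <<'E'
from h import *
t=50;A=tool(t)
manip.goto(F([-.28,0.0,.17]),A)
manip.set_gripper(.070,60)
manip.move_straight(F([-.254,0,.07]),v=.1)
manip.dwell(.2)
r=manip.move_straight(F([-.254,0,.014]),v=.025,until_force=2.5)
P=iF(telemetry.current_eef_pos());print(r,P,telemetry.current_ft_force(),telemetry.current_time())
manip.move_straight(F([P[0],0,P[2]+.004]),v=.03)
print(iF(telemetry.current_eef_pos()),telemetry.current_ft_force(),telemetry.current_grip_width())
c=cam("wrist");np.savez("c6.npz",K=c[0],o=c[1],M=c[2]);p,d=capture("wrist");cv2.imwrite("pics/w6.png",p);np.save("w6.npy",d)
s,_=capture("side");cv2.imwrite("pics/s6.png",cv2.resize(s[160:310,240:440],None,fx=4,fy=4,interpolation=cv2.INTER_CUBIC))
E
```

```text
True [-2.53697378e-01  1.98932599e-04  2.16348237e-02] [-2.94371565 -0.98510165  5.74177645] 16.7583
[-2.53629453e-01 -1.39259986e-04  2.56370526e-02] [-0.54352226 -0.05133823  0.76428199] 0.07000767791512225
```

View pics/w6.png

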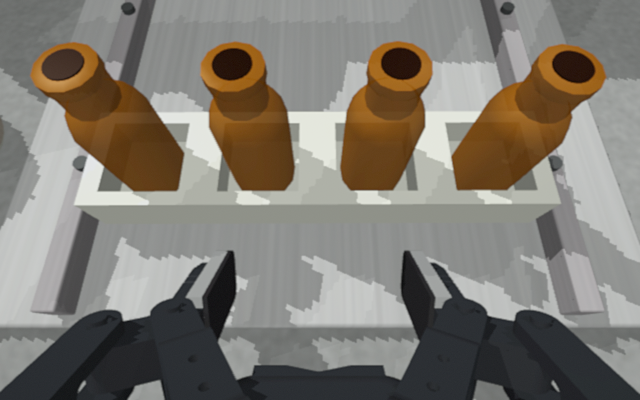

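View pics/s6.png

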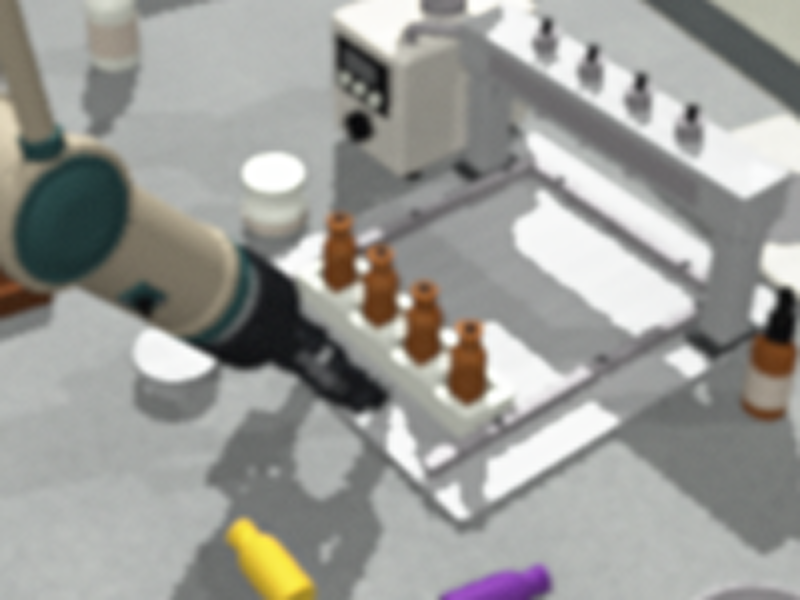

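The fingertips are behind the tray rear wall (tips at (222,255) and (415,255)), with both rails and the tin clear. I'll push most of the way and then check.

```bash
python3 - <<'E'
from h import *
P=iF(telemetry.current_eef_pos());z=P[2]
r=manip.move_straight(F([-.238,0,z]),v=.02)
print(telemetry.current_ft_force())
r=manip.move_straight(F([-.065,0,z]),v=.04,until_force=12)
print(r,iF(telemetry.current_eef_pos()),telemetry.current_ft_force(),telemetry.current_time())
c=cam("wrist");np.savez("c7.npz",K=c[0],o=c[1],M=c[2]);p,d=capture("wrist");cv2.imwrite("pics/w7.png",p);np.save("w7.npy",d)
s,_=capture("side");cv2.imwrite("pics/s7.png",cv2.resize(s[140:290,260:460],None,fx=4,fy=4,interpolation=cv2.INTER_CUBIC))
E
```

```text
[-0.18825195  0.17009313  0.24730654]
False [-6.50121053e-02  9.02083445e-06  2.55157544e-02] [-1.55631247  0.39606993 -1.03402884] 22.5583
```

View pics/w7.png

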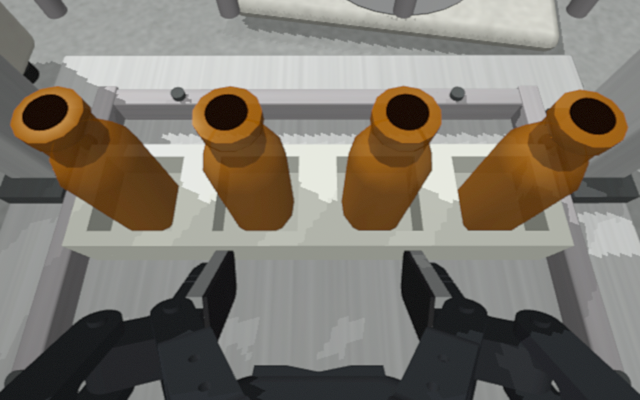

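View pics/s7.png

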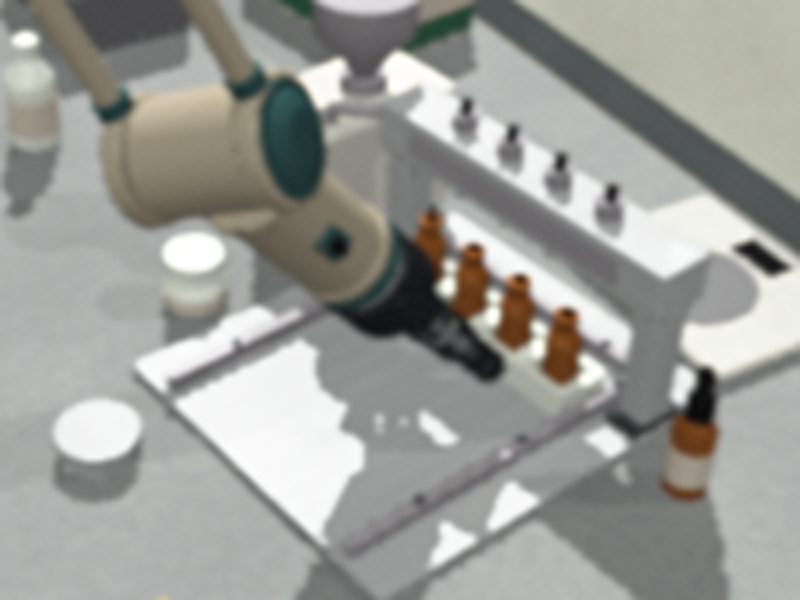

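All four are upright and the tray is parallel to the stop bar (rear edge v≈246 on both sides), with about 28 mm to go. I'll finish slowly on force.

```bash
python3 - <<'E'
from h import *
z=iF(telemetry.current_eef_pos())[2]
r=manip.move_straight(F([-.045,0,z]),v=.03,until_force=10)
print(r,telemetry.current_ft_force())
if not r:
  r=manip.move_straight(F([-.030,0,z]),v=.015,until_force=10)
P=iF(telemetry.current_eef_pos());print(r,P,telemetry.current_ft_force(),telemetry.current_time())
c=cam("wrist");np.savez("c8.npz",K=c[0],o=c[1],M=c[2]);p,d=capture("wrist");cv2.imwrite("pics/w8.png",p);np.save("w8.npy",d)
s,_=capture("side");cv2.imwrite("pics/s8.png",cv2.resize(s[140:290,260:460],None,fx=4,fy=4,interpolation=cv2.INTER_CUBIC))
E
```

```text
False [ 0.33958988 -0.8303646   0.03336107]
True [-0.03570353  0.00015429  0.0247163 ] [-0.79731165  0.5029547  -0.38790275] 24.175
```

View pics/w8.png

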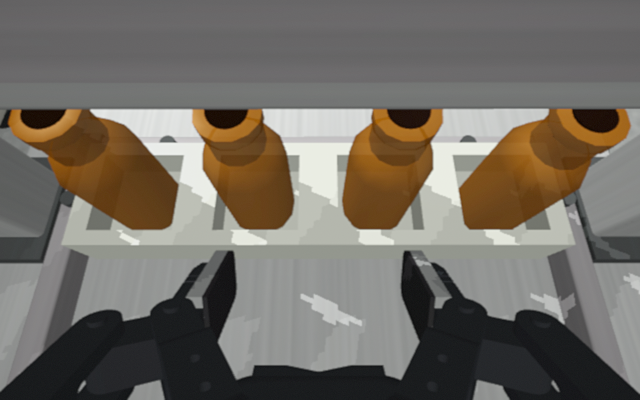

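View pics/s8.png

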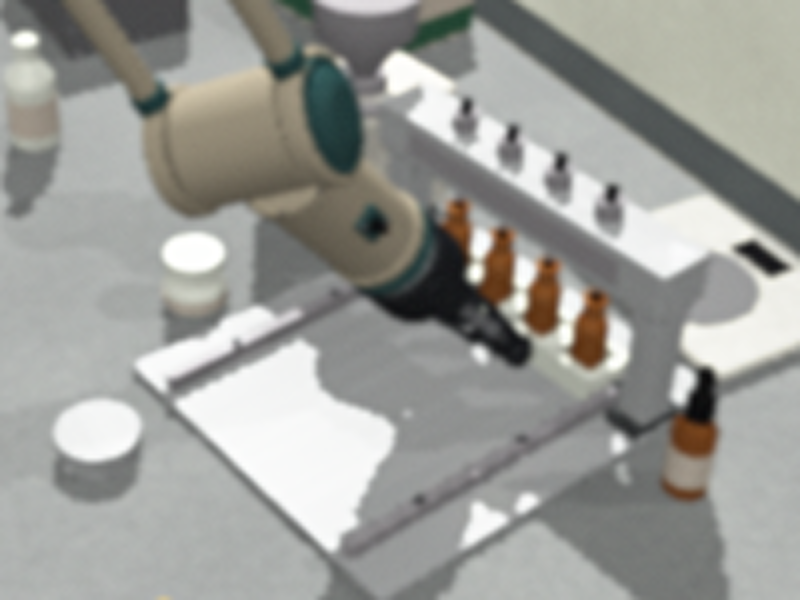

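Stopped at x≈-0.036, close to the predicted -0.037, but the contact force relaxed. I'll press again gently for squareness.

```bash
python3 - <<'E'
from h import *
z=.0256
for k in range(2):
  manip.dwell(.2); P=iF(telemetry.current_eef_pos());print(P,telemetry.current_ft_force())
  r=manip.move_straight(F([P[0]+.004,0,z]),v=.008,until_force=12)
  print(r,iF(telemetry.current_eef_pos()),telemetry.current_ft_force())
manip.dwell(.3);print(iF(telemetry.current_eef_pos()),telemetry.current_ft_force(),telemetry.current_time())
c=cam("wrist");np.savez("c9.npz",K=c[0],o=c[1],M=c[2]);p,d=capture("wrist");cv2.imwrite("pics/w9.png",p);np.save("w9.npy",d)
cv2.imwrite("pics/w9c.png",cv2.resize(p[100:270,40:600],None,fx=1.42,fy=2.5,interpolation=cv2.INTER_CUBIC))
E
```

```text
[-0.03644305  0.00017781  0.0242478 ] [-0.69796558 -0.59988382  0.05285743]
True [-0.0357461   0.00029903  0.02397738] [0.50928794 0.07282127 0.32117634]
[-0.03591076  0.00036095  0.02355422] [0.06541303 0.00812539 0.49707766]
False [-0.03528496  0.00038518  0.02364011] [-9.21671477 -1.21478118  2.28757183]
[-0.03527835  0.00038993  0.02362648] [-9.92013579 -1.72445097  2.39716088] 26.1833
```

View pics/w9c.png

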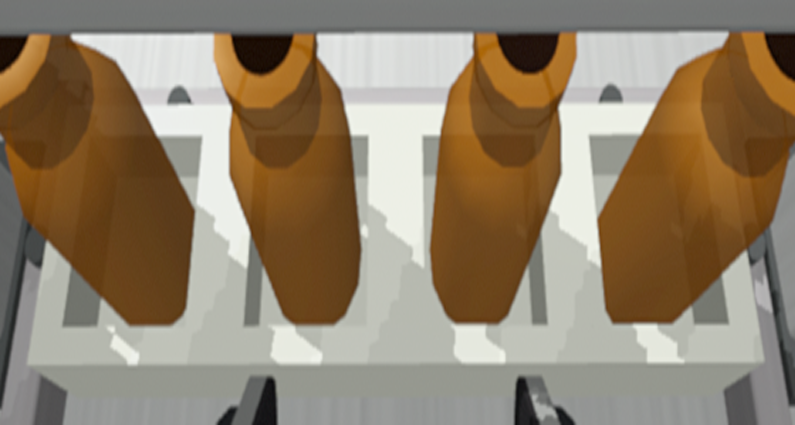

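It now holds a steady 10 N against the stop, square. I'll back out and inspect.

```bash
python3 - <<'E'
from h import *
P=iF(telemetry.current_eef_pos())
manip.move_straight(F([P[0]-.012,0,P[2]+.001]),v=.02)
manip.move_straight(F([-.14,0,.06]),v=.1)
manip.goto(F([-.19,0,.20]),tool(60))
c=cam("wrist");np.savez("c10.npz",K=c[0],o=c[1],M=c[2]);p,d=capture("wrist");cv2.imwrite("pics/w10.png",p);np.save("w10.npy",d)
cv2.imwrite("pics/w10c.png",cv2.resize(p[60:260,150:490],None,fx=2.3,fy=2.3,interpolation=cv2.INTER_CUBIC))
s,_=capture("side");cv2.imwrite("pics/s10.png",s)
s,_=capture("scene");cv2.imwrite("pics/sc10.png",cv2.resize(s[190:310,190:390],None,fx=4,fy=4,interpolation=cv2.INTER_CUBIC))
print(telemetry.current_time(),telemetry.current_ft_force())
E
```

```text
29.7333 [-0.33334176  0.00041876 -0.24999311]
```

View pics/w10.png

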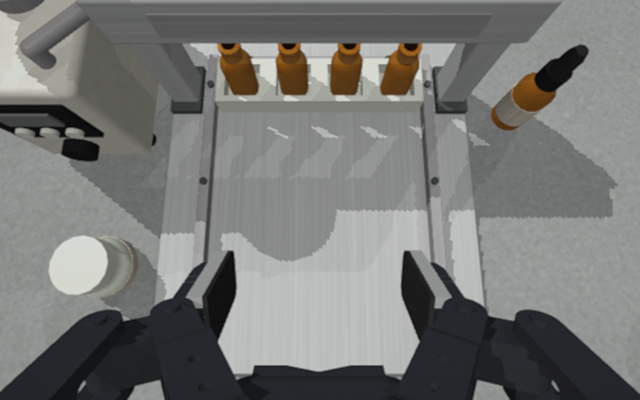

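View pics/s10.png

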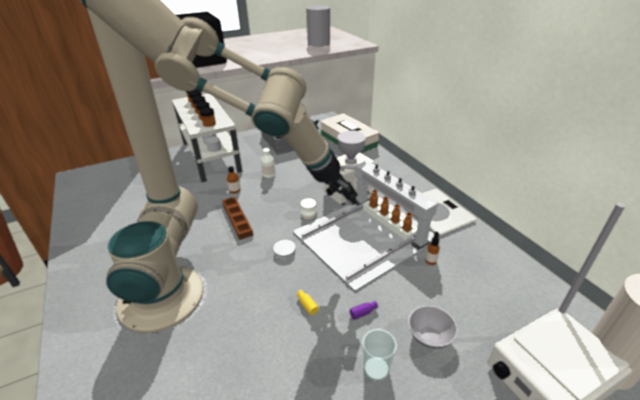

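View pics/sc10.png

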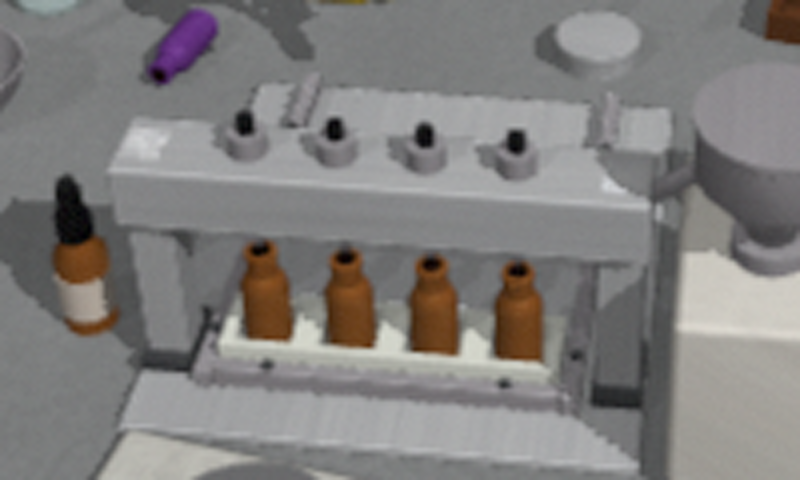

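```bash
python3 - <<'E'
from h import *
z=np.load("c10.npz");c=(z["K"],z["o"],z["M"])
p=cv2.imread("pics/w10.png").astype(float).mean(2)
X=[]
for u in list(range(222,420,6)):
  col=p[90:115,u];g=np.diff(col);k=int(np.argmin(g[:14]));
  # subpixel
  if 0<k<len(g)-1:
    a,b,e=g[k-1],g[k],g[k+1];s=(a-e)/(2*(a-2*b+e)+1e-9)
  else:s=0
  X.append([*iF(plane(c,u,90+k+.5+s,.032))[:2],k+90+s])
X=np.array(X);m=np.median(X[:,0]);ok=abs(X[:,0]-m)<.003
f=np.polyfit(X[ok,1],X[ok,0],1);print(ok.sum(),len(X),f,m)
E
python3 - <<'E'
import cv2
p=cv2.imread("pics/w10.png");cv2.imwrite("pics/w10d.png",cv2.resize(p[30:130,190:460],None,fx=2.9,fy=4,interpolation=cv2.INTER_CUBIC))
E
```

```text
33 33 [-0.00070764 -0.02260256] -0.02260505222426939
```

View pics/w10d.png

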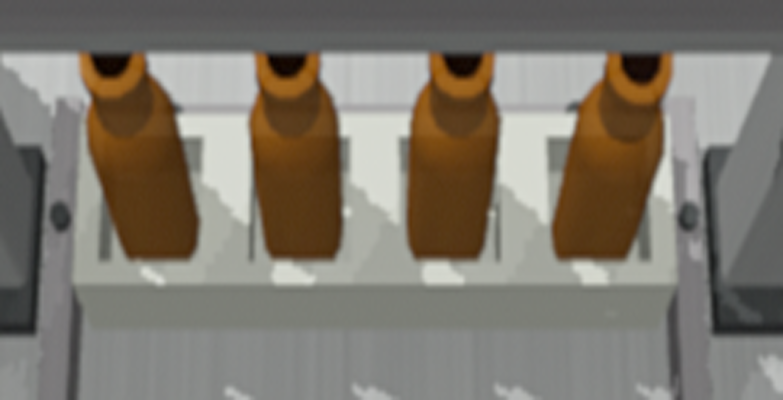

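The rear face is at x=-22.6 mm (-23 expected) with a slope of 0.0007 rad, so the tray is home and square. All four bottles are upright, the bystanders are unmoved and the gripper is touching nothing.

```bash
python3 - <<'E'
from h import *
manip.finish_job();print(telemetry.current_time())
E
```

```text
the job is handed in; nothing more can be done
the job is handed in; nothing more can be done
```

The job is handed in: the tipped bottle is upright in its own pocket, and the tray is home and square against the stop bar with all four bottles standing.

- **Bottle:** It was the one in the end pocket on the -y side. I gripped it by the neck, lifted it, turned it upright and lowered it into that pocket. Its mouth was level with its neighbours within about 0.5 mm before I let go.
- **Tray:** I pushed it under the bridge with the fingers spread behind its rear wall. The first two contacts with the stop relaxed back to almost no force, so I pressed again until it held a steady 10 N.
- **Last checks:** The tray's rear face is at x = -22.6 mm, where home is -23 mm, within the calibration error. It is square to within 0.001 rad. I saw no contact with the bridge or nozzles, and the other things on the bench look unmoved. The last clock reading before hand-in was 29.7 s of the 64 s allowed.

No check failed. The only mismatch was my first estimate of the filler's position, about 4 mm off in x and 2 mm in y. I corrected it from the wrist camera before the first grasp.

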